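# Zero a contact probe and hold it square on the marked spot

### The job

Take the pencil-like contact probe out of its stand and, with its sprung tip, press the round plunger on the zeroing unit fully down to its stop, then come off it. Then set the tip inside the small ring marked on the tilted sample plate, with the probe square to the plate, pressed lightly so that the sprung tip is pushed in about halfway, and finish while still holding it there, motionless. Leave the tilt setting of the plate and the other things on the bench as they are.

Things in the scene. Friction and masses are not known exactly. Their poses are not given: they have to be found in the camera images.
- probe: Contact probe, 137 mm long, 100 g, upright in its stand. Origin: centre of nose end; z runs from nose to rear (up in the stand). z 0-50 mm: round steel barrel, 16 mm diameter; 50-55: collar, 28 mm diameter; 55-114: square black grip 20 x 20 mm, sides along its x and y (hold here); to 117: end cap. A sprung tip sticks out of the nose to z = -20 mm.
- probe_tip (a point): The very end of the probe's sprung tip, a brass ball of 8 mm diameter on the probe's axis: 20 mm beyond the nose (z = -20 mm in the probe's frame) when not pressed. z axis as the probe's.
- probe_spring (a joint): How far the sprung tip is pushed into the probe, m: 0 free, 0.010 fully in. Spring: 0.8 N to start moving, plus 0.4 N per mm (2.8 N at half travel, 4.8 N fully in).
- probe_stand: Fixed stand, 70 x 70 mm base; aluminium top plate 60 x 60 mm, 20 mm thick, top at z = 85 mm, on two cheeks, with a vertical 17.5 mm through hole in its middle in which the probe hangs by its collar (probe origin 35 mm above the bench). Lift the probe at least 75 mm straight up to clear it. Origin: centre of the underside.
- zero_unit: Fixed zeroing unit: grey box 66 x 66 mm, 29 mm high, with a steel boss (to 37 mm) and the spring plunger in its middle. Origin: centre of the underside.
- plunger_top (a point): Middle of the flat round aluminium head of the plunger (28 mm diameter); 54 mm above the bench when up, 47 mm when fully down. It moves straight down.
- plunger (a joint): How far the plunger is pressed, m: 0 up, 0.007 at its stop. Spring: 0.75 N to start moving, 2.5 N at the stop (softer than the probe's tip spring: pressing the probe on it with 3.5 to 4.5 N puts it at its stop with the sprung tip 7 to 9 mm in). Springs back up by itself.
- tilt_stand: Fixed tilt stand: 75 x 94 mm base with two 8 mm cheeks (up to 65 mm high, outer faces 90 mm apart, clamp knobs on the outside), between which a tilting table turns about a level axis along this body's y at 50 mm height. Origin: centre of the underside.
- table (a joint): Tilt of the table, rad: 0 level; positive makes its upper face lean towards the stand's -x side (the robot's side), so that the face normal is (-sin t, 0, cos t) in the stand's frame. Clamped: it stays where it is set unless pushed hard.
- spot (a point): Marked spot: centre dot of a black ring (inner radius 7, outer 8.5 mm) on the white 58 x 58 mm sample plate on the tilting table. From the hinge axis it lies, in the table's frame, 8 mm along x, 10 mm along y, 9 mm along z. Its z axis is the plate's outward normal. Two steel clips, 3 mm high, hold two corners of the plate.
- ceramic_block: Cream ceramic block 24 x 42 x 24 mm, loose bystander, origin at the centre of its underside.
- tape: Yellow roll of tape, 66 mm diameter, 18 mm high, lying flat, loose bystander, origin at the centre of its underside.
- tube: Grey tube, 39 mm diameter, 98 mm long, lying, loose bystander, origin at the centre of its underside.

How it is judged:
By the outcome, as a careful person would: the job done as asked, in the order asked, and still so for the second after the job is handed in, while the arm keeps its last pose, push and grip.
It also fails if it takes over 38 s, if anything falls off the work surface, if the arm or the gripper's body presses on something with over 40 N, if the wrist force passes 120 N, or if a joint passes its speed limit or range.

### The arm

A 6-joint arm with a two-finger parallel gripper is mounted at the origin on a cart in front of the work surface, level with it; the furniture and walls round the work are solid. World frame = base frame: x ahead of the robot, y to its left, z up, the work surface at z = 0. Lengths are in m, angles in rad, forces in N, time in s.
With the tool pointing down it reaches from about 0.25 to 0.775 m from the base axis. Payload 4 kg.
Tool frame: the origin (TCP) lies between the finger pads; the fingertips stand 17 mm ahead of it and the grasp point (between the pads) lies 2 mm behind it; z points along the fingers, y is the line along which they close (so a half turn about z gives the same grasp; the last joint's range is limited). The gripper opens to 85 mm and grips with 20 to 120 N. Pads are 22 mm wide; open, the fingers measure 114 mm over their backs; the gripper's body (76 mm by 85 mm) begins 54 mm behind the grasp point. The pads swing forward as they close: fully open they stand 13 mm farther back than shut.
Start: joints at [1.06, 0.087, 1.371, -0, 1.684, -0.103], TCP at [0.218, 0.505, 0.248] pointing down, gripper open.
Joint ranges: [-3.1, 3.1], [-0.76, 2.03], [0.27, 2.55], [-1.08, 4.22], [0.17, 2.65], [-2.57, 2.57]. Speed limits (rad/s): [2.79, 2.79, 3.14, 3.14, 3.14, 3.14].

### API

Orientations are given as a 3x3 rotation matrix whose columns are the frame's x, y, z axes.
In Python, from plant import observe, capture, finish_job gives the robot as it stands.
- The arm moves only by the tool carry_out, never from a script. Its arguments are lists of equal length, an entry for each row: "jaw": the finger opening in m, from 0 to 0.0854; "linear": the shift along the tool's x, y, z in m, a list of three; "rot": the turn, a rotation vector about the tool's x, y, z in degrees, a list of three. A call has 1 to 5 rows; each row shifts and turns the commanded pose from where the row before left it, along the tool's axes as they then stand; what a row does not reach is not made up. A row lasts 1/10 s, in which the tool goes at most 50 mm and 8.59 degrees, less where a joint would pass 70% of its speed; a pose out of reach is approached as far as the arm can. A call with a gripper value outside its range is refused whole. The fingers move at their own pace and stop on an object; "squeeze" is the grip in N (left out, the last holds). Time passes only in rows, so rows that do not move let the fingers close. It gives the time, the measured TCP pose, the force, the opening and the grip force at its end, in the units of the state.
- observe(): the state, without advancing time (a new reading comes with each control period).
- capture(name): name is "scene" or "top" or "wrist"; returns a dict with "img" (400x640x3 uint8, red, green, blue), "vfov" (degrees; the focal length in pixels is half the picture's height over the tangent of half this angle, whatever the lens; pixels are square), "cx", "cy" (the principal point, pixels), "rvec" (rotation vector, rad) and "tvec" (3), from world to camera coordinates, as OpenCV has them; the wrist camera has in their place "T_tool_cam" (4x4, takes a point from camera to tool coordinates, whose origin is the TCP and whose axes are the flange's). Camera axes: x right, y down, z forward; pixel columns grow to the right and rows downward; lengths in m; the calibration is good to about 2 mm. A picture is of the moment at which its call begins: read the wrist's pose just before it. There is no depth.
- finish_job(): hands the job in; it is judged then, once.
The state is a dict: "t": time; "qpos": joint angles; "qd": joint speeds; "joint_torque": joint torques, N m; "ee_pos": TCP position; "tcp_rot": TCP orientation; "contact_force": force on the tool from outside, world axes, zero at the start; "moment": the same for the moment, N m; "width": finger opening in m; "grasp_force": force on a finger pad.
Only numpy, scipy, OpenCV 4.12 (cv2) and the standard library are available. Lean on these libraries where they do the work, as an engineer would, in place of code of your own. Each camera call takes 0.05 s, during which the arm holds its last target. There are 200 camera calls.

## Working session

There is one attempt and no reset: what is moved stays moved. The work goes in short steps, Python scripts to look and compute and a tool call to move; the robot and the scene stay as the last step left them, time stands still between calls to the robot, and variables do not carry over. Pictures are saved under pics/ and viewed, at most 10 in all, crops included, and the job is handed in when it is done.

Besides the shell and the picture viewer there is one more tool, called after "Call:" as name(argument=value, ...) on one line, values as JSON. carry_out: Moves the arm, as the interface text tells. Its arguments: {"type":"object","properties":{"jaw":{"type":"array","items":{"type":"number"}},"linear":{"type":"array","items":{"type":"array","items":{"type":"number"}}},"rot":{"type":"array","items":{"type":"array","items":{"type":"number"}}},"squeeze":{"type":"number"}},"required":["jaw","linear","rot"]}

```bash
mkdir -p pics; ls; cat > h.py <<'E'
import numpy as np, cv2
from plant import observe, capture, finish_job
def K(c):
    f=200/np.tan(np.radians(c["vfov"])/2); return np.array([[f,0,c["cx"]],[0,f,c["cy"]],[0,0,1]])
def pose(c,s=None):
    if "rvec" in c:
        R=cv2.Rodrigues(np.array(c["rvec"],float))[0]; t=np.array(c["tvec"],float).ravel(); return R,t
    T=np.eye(4);T[:3,:3]=s["tcp_rot"];T[:3,3]=s["ee_pos"]; M=np.linalg.inv(T@np.array(c["T_tool_cam"])); return M[:3,:3],M[:3,3]
def ray(c,uv,s=None):
    R,t=pose(c,s); d=R.T@np.linalg.inv(K(c))@np.array([uv[0],uv[1],1.]); return -R.T@t,d/np.linalg.norm(d)
def onz(c,uv,z,s=None):
    o,d=ray(c,uv,s); return o+d*(z-o[2])/d[2]
def proj(c,p,s=None):
    R,t=pose(c,s); q=K(c)@(R@np.array(p,float)+t); return q[:2]/q[2]
def tri(rs):
    A=sum(np.eye(3)-np.outer(d,d) for o,d in rs); b=sum((np.eye(3)-np.outer(d,d))@o for o,d in rs); return np.linalg.solve(A,b)
E
python3 - <<'E'
from h import *
import pickle
D={}
s=observe();print(s)
for n in("scene","top","wrist"):
    c=capture(n);D[n]=c;cv2.imwrite(f"pics/{n}0.png",c["img"][:,:,::-1]);print(n,{k:v for k,v in c.items() if k!="img"})
D["s"]=s;pickle.dump(D,open("d0.pkl","wb"))
E
```

```text
pics
{'t': 0.0, 'qpos': array([ 1.05989964e+00,  8.79690378e-02,  1.37230434e+00, -3.73518345e-05,
        1.68359919e+00, -1.03119237e-01]), 'qd': array([-0.00041575,  0.00031382, -0.00032059,  0.00026368, -0.00148089,
       -0.00175834]), 'joint_torque': array([-2.98354416e-05, -3.51871705e+01, -3.13265884e+01, -7.83764631e-05,
        1.08757272e-02, -1.89847967e-06]), 'ee_pos': array([0.21790419, 0.50447477, 0.24710601]), 'tcp_rot': array([[-9.18002728e-01,  3.96572590e-01, -1.08241195e-03],
       [ 3.96574018e-01,  9.18000556e-01, -2.00693323e-03],
       [ 1.97760059e-04, -2.27162664e-03, -9.99997400e-01]]), 'contact_force': array([-0.57649871,  0.46709872,  0.26662292]), 'moment': array([0.01663562, 0.03711372, 0.03355298]), 'grasp_force': 0.0, 'width': 0.0853894710169829}
scene {'vfov': 57.58703861876882, 'cx': 317.0572259672209, 'cy': 200.1948413420025, 'rvec': array([ 1.96814691, -0.46830987,  0.27418476]), 'tvec': array([-0.3438571 ,  0.29837235,  0.49771436])}
top {'vfov': 54.876983606472244, 'cx': 320.38850119768506, 'cy': 193.81390484620135, 'rvec': array([ 2.10510024, -2.16434769,  0.15380947]), 'tvec': array([0.32120002, 0.54896193, 0.88862158])}
wrist {'vfov': 58.084270626218036, 'cx': 320.0728039856818, 'cy': 200.34562947418326, 'T_tool_cam': array([[-5.98218058e-04, -9.53523396e-01, -3.01318396e-01,
         7.84574684e-02],
       [ 9.99999753e-01, -4.59371977e-04, -5.31650193e-04,
         8.70145789e-04],
       [ 3.68523670e-04, -3.01318640e-01,  9.53523435e-01,
        -1.25778488e-01],
       [ 0.00000000e+00,  0.00000000e+00,  0.00000000e+00,
         1.00000000e+00]])}
```

View pics/scene0.png

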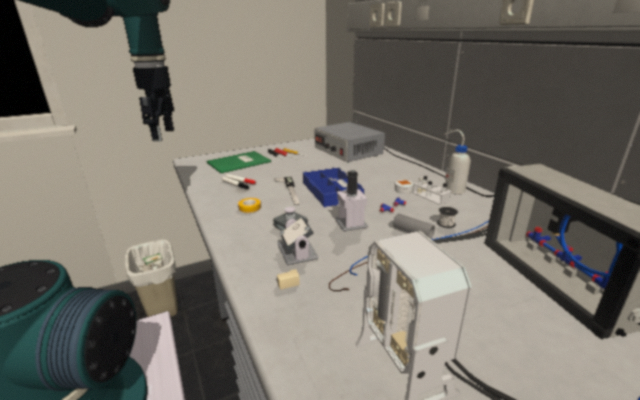

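View pics/top0.png

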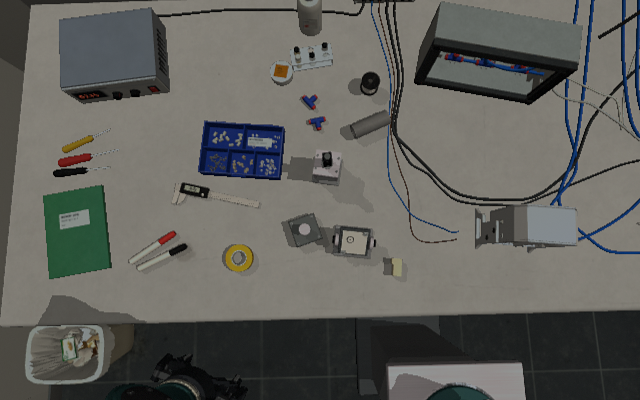

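The top view shows the probe and stand at about (327,160), the zeroing unit at (303,230), the tilt stand at (352,240), the block at (393,267), the tape at (238,257) and the tube at (370,124). I'll enlarge this area.

```bash
python3 - <<'E'
from h import *
import pickle
D=pickle.load(open("d0.pkl","rb"));c=D["top"]
im=c["img"][135:285,270:420,::-1]
cv2.imwrite("pics/topz.png",cv2.resize(im,(600,600),interpolation=cv2.INTER_CUBIC))
for n,uv,z in(("cap",(327,158),.152),("plunger",(303.5,230),.054),("spot",(350,240),.06)):
    print(n,onz(c,uv,z))
print("cam",ray(c,(320,200))[0])
E
```

```text
cap [0.61921808 0.28832651 0.152     ]
plunger [0.47074657 0.34802563 0.054     ]
spot [0.44405368 0.23940267 0.06      ]
cam [0.41276572 0.29680462 0.96732024]
```

View pics/topz.png

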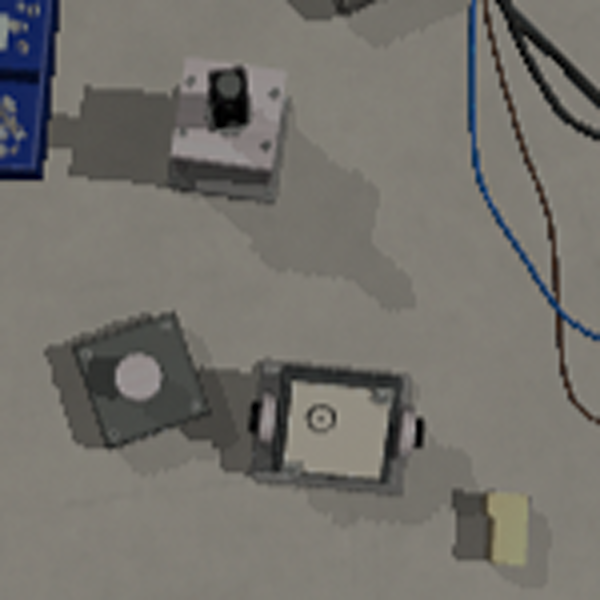

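Enlarged (×4, offset 270,135), the spot is at (320,418), the plunger at (138,376) and the probe cap at (230,83). The ceramic block is to the lower right. Next I'll move to a closer wrist view.

Call:
carry_out(jaw=[0.085, 0.085, 0.085, 0.085, 0.085], linear=[[-0.04, -0.012, 0], [-0.046, -0.014, 0], [-0.046, -0.014, 0], [-0.046, -0.014, 0], [-0.046, -0.014, 0]], rot=[[0, 0, 0], [0, 0, 0], [0, 0, 0], [0, 0, 0], [0, 0, 0]])

```text
t: 0.65
ee_pos: [0.3978, 0.3522, 0.248]
tcp_rot: [[-0.918, 0.396, -0.0], [0.396, 0.918, -0.0], [0.0, -0.0, -1.0]]
contact_force: [-0.1, 1.0, -0.2]
width: 0.0851
grasp_force: 0.0
```

Call:
carry_out(jaw=[0.085, 0.085, 0.085], linear=[[-0.04, -0.01, 0], [-0.013, -0.004, 0], [0, 0, 0]], rot=[[0, 0, 0], [0, 0, 0], [0, 0, 0]])

```text
t: 0.95
ee_pos: [0.4409, 0.3185, 0.2477]
tcp_rot: [[-0.917, 0.4, -0.001], [0.4, 0.917, -0.001], [0.001, -0.001, -1.0]]
contact_force: [-0.2, 0.6, 0.7]
width: 0.0854
grasp_force: 0.0
```

```bash
python3 - <<'E'
from h import *
import pickle
s=observe();c=capture("wrist")
print(s["t"],s["ee_pos"],abs(s["qd"]).max())
pickle.dump((s,c),open("w1.pkl","wb"))
cv2.imwrite("pics/w1.png",cv2.resize(c["img"][:,:,::-1],(800,500),interpolation=cv2.INTER_CUBIC))
E
```

```text
0.95 [0.44093589 0.31846993 0.24765188] 0.0571098704176778
```

View pics/w1.png

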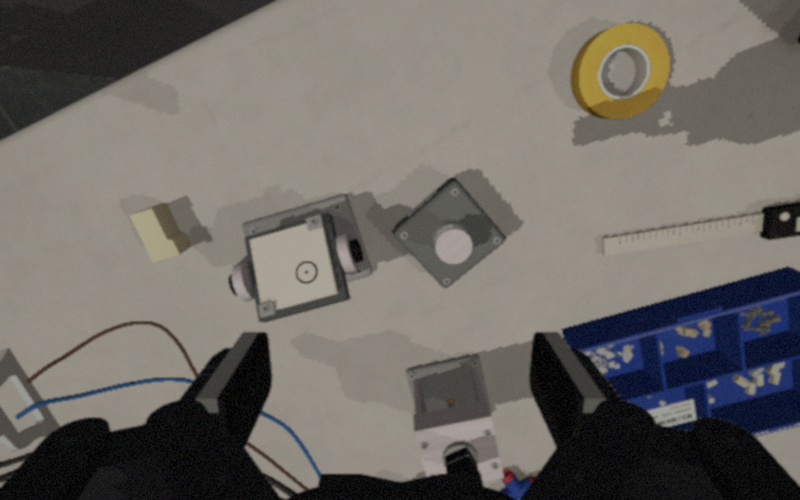

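The wrist view (shown at 1.25×) has the ring at (306,272), the plunger head at (453,244), the stand hole plate at (455,440) with the probe cut off at the bottom, the block at (158,232) and the tape at (622,70).

```bash
cat > m.py <<'E'
from h import *
def blob(im,uv,r,lo,hi,grow=4):
    """mask of grey-level range in window (upscaled), blob containing/nearest uv"""
    x0,y0=int(uv[0]-r),int(uv[1]-r)
    g=cv2.cvtColor(im[y0:y0+2*r,x0:x0+2*r],cv2.COLOR_RGB2GRAY)
    g=cv2.resize(g,None,fx=grow,fy=grow,interpolation=cv2.INTER_CUBIC)
    m=cv2.inRange(g,lo,hi)
    cs=cv2.findContours(m,cv2.RETR_LIST,cv2.CHAIN_APPROX_NONE)[0]
    conv=lambda p:(np.asarray(p,float)+.5)/grow-.5+[x0,y0]
    return g,m,cs,conv
E
python3 - <<'E'
from m import *
import pickle
D=pickle.load(open("d0.pkl","rb"));s,w=pickle.load(open("w1.pkl","rb"));t=D["top"]
for nm,c,pts in(("top",t,{"pl":(304.5,229),"spot":(350,239.5)}),("w",w,{"pl":(362.5,195),"spot":(245,217.5)})):
    for k,uv in pts.items():
        u,v=map(int,uv);im=c["img"]
        g=cv2.cvtColor(im,cv2.COLOR_RGB2GRAY)
        print(nm,k);print(g[v-12:v+13:2 if 0 else 1,u-14:u+15:2])
E
```

```text
top pl
[[126 126  94  79  80  65  59  71  75  74  80  83  67 117 126]
 [ 96  97  79  60  66  67  71  75  75  75  73  74  68 112 116]
 [ 80  78  69  56  70  74  74  74  74  74  74  74  70 115 111]
 [ 58  62  65  69  73  73  74  74  74  74  74  74  74  88 112]
 [ 54  66  71  74  74  74  73  73  73  73  74  74  74  66 113]
 [ 81  87  74  74  74  73  72  70  72  74  73  74  74  67 113]
 [ 95 108  74  75  75  72  96 114  80  71  73  73  73  68 114]
 [ 81  87  57  58  56  65 136 140 129  92  73  74  75  66 116]
 [ 65  54  47  48  47 120 145 142 143 131  72  74  75  72 101]
 [ 57  48  49  49  49 143 141 140 142 144  68  75  75  75  84]
 [ 48  48  49  49  61 143 141 143 143 144  60  75  75  76  65]
 [ 49  50  49  48  63 142 142 143 144 143  96  76  75  76  63]
 [ 74  49  50  49  64 144 143 143 142 142  98  75  75  75  67]
 [ 81  48  50  48  65 145 142 141 141 144  75  70  75  74  71]
 [ 82  44  48  50  56 145 140 141 144 146  68  67  70  75  74]
 [ 83  44  50  50  48 150 144 143 143 142  67  67  68  69  74]
 [ 82  49  47  48  47  95 148 144 145 106  66  68  67  68  75]
 [ 82  51  71  67  49 
[... 4531 characters left out ...]
5 167]
 [161 162 155 109 159 162 159 149 162 161 143 111 158 163 166]
 [162 164 157 108 157 165 163 160 163 161 128 114 161 165 162]
 [162 163 157 109 148 160 164 162 163 159 109 127 162 161 164]
 [162 166 160 117 130 162 164 163 163 152  99 147 161 164 162]
 [162 162 164 142 106 145 161 160 154 130 111 156 165 165 164]
 [163 163 165 157 107 111 146 149 129  95 136 163 163 163 164]
 [165 163 166 164 137  92 102 107  92 116 158 163 163 164 161]
 [164 163 164 163 157 127 109 107 116 153 164 164 164 161 164]
 [166 161 164 163 161 158 150 145 157 163 165 164 163 161 163]
 [164 163 164 163 165 163 164 162 163 164 164 162 165 165 163]
 [163 164 164 164 164 163 164 164 163 165 163 164 163 162 164]]
```

```bash
cat >> m.py <<'E'
def ring(c,uv,th=128,r=24,amin=1.0):
    g,m,cs,cv=blob(c["img"],uv,r,0,th)
    best=None
    for q in cs:
        if len(q)<30: continue
        e=cv2.fitEllipse(q);p=cv(e[0])
        if np.linalg.norm(p-uv)<6 and min(e[1])>24 and max(e[1])<150 and (best is None or max(e[1])>best[1]): best=(p,max(e[1]),np.array(e[1])/4)
    return best[0],best[2]
def plate(c,uv,th=110,r=75):
    """plate edge lines -> 4 corners"""
    g,m,cs,cv=blob(c["img"],uv,r,th,255)
    cc=[q for q in cs if cv2.pointPolygonTest(q,(4.*r,4.*r+16*0),False)>=0 and cv2.contourArea(q)>8000]
    q=min(cc,key=lambda q:cv2.contourArea(q)) if len(cc)==1 else max(cc,key=cv2.contourArea)
    P=cv(q[:,0]); box=cv2.boxPoints(cv2.minAreaRect(P.astype(np.float32)))
    L=[]
    for i in range(4):
        a,b=box[i],box[(i+1)%4];d=(b-a)/np.linalg.norm(b-a);n=np.array([-d[1],d[0]])
        tt=(P-a)@d/np.linalg.norm(b-a);dd=abs((P-a)@n)
        k=(tt>.22)&(tt<.78)&(dd<9)
        S=P[k]
        for _ in range(3):
            vx,vy,x,y=cv2.fitLine(S.astype(np.float32),cv2.DIST_HUBER,0,.01,.01).ravel()
            e=abs((S-[x,y])@[-vy,vx]);S=S[e<max(.6,2*np.median(e))]
        L.append(np.cross([x,y,1],[x+vx,y+vy,1]))
    C=[]
    for i in range(4):
        z=np.cross(L[i],L[(i+1)%4]);C.append(z[:2]/z[2])
    return np.array(C),cv2.contourArea(q)/16
def pnp(c,C,s=None):
    a=.029
    out=[]
    O=np.array([[-a,a,0],[a,a,0],[a,-a,0],[-a,-a,0]])
    n,rv,tv,err=cv2.solvePnPGeneric(O,np.ascontiguousarray(C),K(c),None,flags=cv2.SOLVEPNP_IPPE)
    R,t=pose(c,s)
    for r,v,e in zip(rv,tv,err): 
        N=R.T@cv2.Rodrigues(r)[0][:,2]; N*=np.sign(N[2]); out.append((R.T@(v.ravel()-t),N,e))
    return out
E
python3 - <<'E'
from m import *
import pickle
D=pickle.load(open("d0.pkl","rb"));s,w=pickle.load(open("w1.pkl","rb"));t=D["top"]
rt=ring(t,(350,239.5),115,14);rw=ring(w,(245,217.5));print(rt,rw)
for nm,c,th,uv,r,st in(("t",t,110,(304.5,229),12,None),("w",w,145,(362.5,195),30,s)):
    g,m,cs,cv=blob(c["img"],uv,r,th,255)
    q=max(cs,key=cv2.contourArea);e=cv2.fitEllipse(cv2.convexHull(q));p=cv(e[0]);print(nm,"pl",p,np.array(e[1])/4,onz(c,p,.054,st))
print("spot tri",tri([ray(t,rt[0]),ray(w,rw[0],s)]),onz(t,rt[0],.06),onz(w,rw[0],.06,s))
for nm,c,uv,r,st in(("t",t,(352.5,241.5),22,None),("w",w,(236,211),75,s)):
    C,A=plate(c,uv,110 if nm=="t" else 130,r);print(nm,C.round(2).tolist(),A)
    for o in pnp(c,C,st):print(o)
E
```

```text
(array([349.86103058, 239.54083633]), array([30.04183578, 32.36149979])) (array([244.90361404, 217.35780907]), array([17.46240425, 18.62155914]))
t pl [304.151618   228.73303127] [11.37041855 11.48451328] [0.47369625 0.34642267 0.054     ]
w pl [362.590765   196.82225418] [26.83916473 28.45454025] [0.47421461 0.34751368 0.054     ]
spot tri [0.44587106 0.24040267 0.06192177] [0.44512853 0.23968607 0.06      ] [0.44715635 0.24032419 0.06      ]
t [[343.02, 230.01], [367.14, 232.77], [364.38, 254.14], [340.57, 251.72]] 500.84375
(array([0.43942976, 0.22860843, 0.02891539]), array([-0.46821521,  0.07986059,  0.87999818]), array([0.07086089]))
(array([0.44012757, 0.22861424, 0.02933875]), array([0.41733742, 0.05052095, 0.90734619]), array([0.22190467]))
w [[256.04, 175.29], [268.99, 234.27], [209.78, 250.29], [199.48, 191.64]] 3435.6875
(array([0.43979943, 0.23046755, 0.05409446]), array([-0.48924828,  0.05690867,  0.87028589]), array([0.05302141]))
(array([0.44094631, 0.23195692, 0.0548698 ]), array([0.12000972, 0.57524257, 0.80913142]), array([1.41217933]))
```

Plunger is at (0.474, 0.347). The spot comes out at (0.446, 0.240, 0.062), matching the 0.0617 expected for a tilt of about 0.5 rad. Moving above the probe.

Call:
carry_out(jaw=[0.085, 0.085, 0.085, 0.085, 0.085], linear=[[-0.043, 0.0105, -0.003], [-0.043, 0.0105, 0], [-0.043, 0.0105, 0], [-0.043, 0.0105, 0], [0, 0, 0]], rot=[[0, 0, 0], [0, 0, 0], [0, 0, 0], [0, 0, 0], [0, 0, 0]])

```text
t: 1.5
ee_pos: [0.6172, 0.2901, 0.2469]
tcp_rot: [[-0.917, 0.398, -0.004], [0.398, 0.917, -0.002], [0.002, -0.003, -1.0]]
contact_force: [-0.0, 0.3, -1.7]
width: 0.085
grasp_force: 0.0
```

Call:
carry_out(jaw=[0.085], linear=[[0, 0, 0]], rot=[[0, 0, 0]])

```text
t: 1.6
ee_pos: [0.6137, 0.2916, 0.2496]
tcp_rot: [[-0.919, 0.395, -0.003], [0.395, 0.919, -0.0], [0.003, -0.001, -1.0]]
contact_force: [0.3, -0.2, -0.1]
width: 0.0852
grasp_force: 0.0
```

```bash
python3 - <<'E'
from h import *
import pickle
s=observe();c=capture("wrist")
print(s["t"],s["ee_pos"],s["qpos"],abs(s["qd"]).max())
pickle.dump((s,c),open("w2.pkl","wb"))
cv2.imwrite("pics/w2.png",cv2.resize(c["img"][60:340,160:480,::-1],(640,560),interpolation=cv2.INTER_CUBIC))
E
```

```text
1.6 [0.61365657 0.29163912 0.24961565] [ 3.59744589e-01  3.84266069e-01  1.01015609e+00  1.12813800e-03
  1.75040027e+00 -8.04574098e-01] 0.05698980790276965
```

View pics/w2.png

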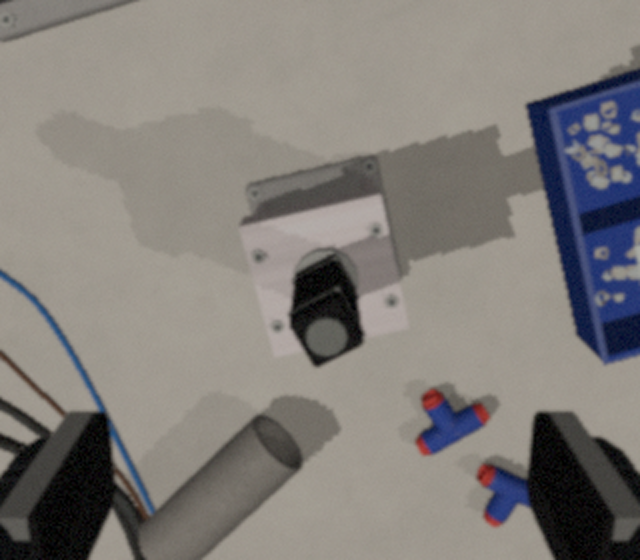

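The crop (2×, offset 160,60) shows the cap disc at (326,337). The grip's upper square has corners at about (291,315), (353,288), (362,345) and (318,366), and the tube lies at the lower left, clear of it.

```bash
python3 - <<'E'
from m import *
import pickle
D=pickle.load(open("d0.pkl","rb"));t=D["top"];s,c=pickle.load(open("w2.pkl","rb"))
f=lambda p:(np.array(p,float)+.5)/2-.5+[160,60]
q=[onz(c,f(p),.149,s) for p in((291,315),(353,288),(362,345),(318,366))]
for i in range(4):
    d=q[(i+1)%4]-q[i];print(q[i],np.linalg.norm(d),np.degrees(np.arctan2(d[1],d[0])))
g,m,cs,cv=blob(c["img"],f((326,337)),14,75,140)
for k in cs:
    if cv2.contourArea(k)>1500:
        e=cv2.fitEllipse(k);p=cv(e[0]);print("cap",p,np.array(e[1])/4,onz(c,p,.152,s))
print(cv2.cvtColor(c["img"],cv2.COLOR_RGB2GRAY)[205:245,300:346:2])
# hole centre from stand top plate corners z .085
h=[onz(c,f(p),.085,s) for p in((241,222),(386,194),(408,328),(274,356))];print("stand",np.mean(h,0),[np.linalg.norm(h[i]-h[i-1]) for i in range(4)],[np.degrees(np.arctan2(*(h[i]-h[i-1])[1::-1])) for i in range(4)])
print("toolY yaw",np.degrees(np.arctan2(s["tcp_rot"][1,1],s["tcp_rot"][0,1])))
print(proj(t,(.6155,.29,.152)))
E
```

```text
[0.61422413 0.28124512 0.149     ] 0.022698835807535143 91.44052511743604
[0.61365349 0.30393678 0.149     ] 0.020571312638210923 -14.01754110893374
[0.63361223 0.29895402 0.149     ] 0.016817898050001744 -85.85296972743859
[0.63482843 0.28218015 0.149     ] 0.02062551132948675 -177.40166590224703
cap [322.74334621 228.22372723] [17.96064949 19.57248878] [0.62498699 0.2893513  0.152     ]
[[156 156 157 111  21   8  10   3   9   3   2  26  30  39  59  40   1  17
   23  93 121 125 124]
 [161 158 155 102  15   7  12  10   0  10  23  33  35  20  26  31   6   9
   25  87 122 133 143]
 [166 159 153 100  14  14   2  11   6  17  31  46  21  19   6  22  16  10
   14  71 127 152 163]
 [169 162 155  85  16  17   8  14  15  32  47  27   3  14   6  17  25  12
   13  56 141 167 168]
 [167 168 163  83  15   3  11  15  35  39  25  12   6  16  12  16  23   9
    8  65 153 170 169]
 [172 170 165  83  11  17  18  26  38  24  15   0  18  25  19   9  19   6
    5  82 160 170 168]
 [171 171 165  82  14  19  33  38  27   3   2  14   3  22  19  19  14  25
    6  80 162 171 169]
 [169 171 163  70  12  32  38
[... 2833 characters left out ...]
 128 152 152 153 152 154
  153 150 151 151 150]
 [156 154 154 156 156 155 155 151 108  54  83 128 151 154 153 151 152 154
  153 150 151 152 152]
 [154 154 154 155 158 156 155 154 137 105 127 149 152 154 151 153 153 153
  154 153 151 149 152]
 [154 153 155 155 158 154 155 154 151 145 148 154 156 153 151 152 154 155
  152 153 150 150 152]]
stand [0.6249934  0.29029561 0.085     ] [np.float64(0.061084647878481745), np.float64(0.06057883616060375), np.float64(0.05939012390753235), np.float64(0.059527815501947905)] [np.float64(168.44668014187647), np.float64(77.79610498461153), np.float64(-12.571929749643044), np.float64(-100.5752998916417)]
toolY yaw 66.72211864247325
[326.28004579 159.68815122]
```

```bash
python3 - <<'E'
from m import *
import pickle
s,c=pickle.load(open("w2.pkl","rb"))
g,m,cs,cv=blob(c["img"],(323,226),40,0,85)
q=max(cs,key=cv2.contourArea);P=cv(q[:,0])
for a,b in(((307,225),(317,241)),((321,241.5),(337,232))):
    a,b=np.array(a,float),np.array(b,float);d=(b-a)/np.linalg.norm(b-a)
    tt=(P-a)@d;dd=abs((P-a)@[-d[1],d[0]]);S=P[(tt>1)&(tt<np.linalg.norm(b-a)-1)&(dd<3)]
    vx,vy,x,y=cv2.fitLine(S.astype(np.float32),cv2.DIST_HUBER,0,.01,.01).ravel()
    A,B=onz(c,(x,y),.149,s),onz(c,(x+8*vx,y+8*vy),.149,s);e=B-A
    n=np.array([-e[1],e[0]])/np.linalg.norm(e[:2])
    print(len(S),(x,y),np.degrees(np.arctan2(e[1],e[0]))%90,"dist to axis mm",1e3*n@(np.array([.625,.2897])-A[:2]))
E
```

```text
60 (np.float32(311.35), np.float32(233.175)) 4.902233533697746 dist to axis mm 9.41090272609839
60 (np.float32(329.725), np.float32(237.1)) 5.076847815524005 dist to axis mm 8.992926198022628
```

The grip yaw is about 5° (mod 90) from both edges, and the axis is at (0.625, 0.2897), which agrees with the centre of the stand. Aligning now.

Call:
carry_out(jaw=[0.085, 0.085, 0.085, 0.085, 0.085], linear=[[-0.011, 0.0027, 0], [0, 0, 0.015], [0, 0, 0.015], [0, 0, 0.02], [0, 0, 0]], rot=[[0, 0, -7.1], [0, 0, -7.1], [0, 0, -7.1], [0, 0, -7.0], [0, 0, 0]])

```text
t: 2.15
ee_pos: [0.6223, 0.2894, 0.1991]
tcp_rot: [[-0.996, -0.088, -0.005], [-0.088, 0.996, -0.001], [0.005, -0.001, -1.0]]
contact_force: [0.3, 0.8, -0.8]
width: 0.0852
grasp_force: 0.0
```

Call:
carry_out(jaw=[0.085], linear=[[0, 0, 0]], rot=[[0, 0, 0]])

```text
t: 2.25
ee_pos: [0.6242, 0.2894, 0.2024]
tcp_rot: [[-0.996, -0.085, 0.0], [-0.085, 0.996, 0.001], [-0.0, 0.001, -1.0]]
contact_force: [0.6, 0.1, -0.4]
width: 0.0853
grasp_force: 0.0
```

```bash
python3 - <<'E'
from m import *
import pickle
s=observe();c=capture("wrist");pickle.dump((s,c),open("w3.pkl","wb"))
R=s["tcp_rot"];print(s["t"],s["ee_pos"],R.round(4).tolist(),s["qpos"].round(3))
uv=proj(c,(.625,.2897,.152),s);print("exp",uv)
g,m,cs,cv=blob(c["img"],uv,30,65,130)
for k in cs:
    if cv2.contourArea(k)>2500:
        e=cv2.fitEllipse(k);p=cv(e[0]);print("cap",p,np.array(e[1])/4,onz(c,p,.152,s), "in tool:",R.T@(onz(c,p,.152,s)-s["ee_pos"]))
E
```

```text
2.25 [0.62415559 0.28939936 0.20243997] [[-0.9963, -0.0855, 0.0003], [-0.0855, 0.9963, 0.0005], [-0.0003, 0.0005, -1.0]] [ 0.352  0.409  1.07   0.     1.662 -1.305]
exp [318.04965628 241.69828279]
cap [317.63018227 241.04056549] [21.92489624 22.70344353] [0.62463934 0.28944593 0.152     ] in tool: [-4.70452459e-04 -2.04232092e-05  5.04401103e-02]
cap [319.73762512 228.67653847] [44.12289047 61.19328308] [0.61749412 0.28996456 0.152     ] in tool: [0.00660428 0.00110711 0.0504385 ]
```

Call:
carry_out(jaw=[0.085, 0.085, 0.085, 0.085], linear=[[-0.0005, 0, 0.025], [0, 0, 0.03], [0, 0, 0.026], [0, 0, 0]], rot=[[0, 0, 0], [0, 0, 0], [0, 0, 0], [0, 0, 0]])

```text
t: 2.7
ee_pos: [0.6239, 0.2879, 0.1169]
tcp_rot: [[-0.996, -0.085, -0.007], [-0.085, 0.996, -0.002], [0.007, -0.002, -1.0]]
contact_force: [-0.6, 1.1, -0.4]
width: 0.0849
grasp_force: 0.0
```

Call:
carry_out(jaw=[0.01, 0.01, 0.01, 0.01, 0.01], linear=[[0, 0, 0], [0, 0, 0], [0, 0, 0], [0, 0, 0], [0, 0, 0]], rot=[[0, 0, 0], [0, 0, 0], [0, 0, 0], [0, 0, 0], [0, 0, 0]], squeeze=80)

```text
t: 3.2
ee_pos: [0.6269, 0.2885, 0.1221]
tcp_rot: [[-0.996, -0.086, 0.003], [-0.086, 0.996, 0.001], [-0.003, 0.001, -1.0]]
contact_force: [0.6, -0.3, -0.7]
width: 0.0195
grasp_force: 78.0
```

Call:
carry_out(jaw=[0.01, 0.01], linear=[[0, 0, 0], [0, 0, 0]], rot=[[0, 0, 0], [0, 0, 0]])

```text
t: 3.4
ee_pos: [0.6269, 0.2885, 0.122]
tcp_rot: [[-0.996, -0.086, 0.003], [-0.086, 0.996, 0.001], [-0.003, 0.001, -1.0]]
contact_force: [-0.2, 0.3, 4.8]
width: 0.0188
grasp_force: 78.5
```

Call:
carry_out(jaw=[0.01, 0.01, 0.01, 0.01, 0.01], linear=[[0, 0, -0.02], [0, 0, -0.035], [0, 0, -0.04], [0, 0, -0.03], [0, 0, 0]], rot=[[0, 0, 0], [0, 0, 0], [0, 0, 0], [0, 0, 0], [0, 0, 0]])

```text
t: 3.9
ee_pos: [0.6278, 0.289, 0.2515]
tcp_rot: [[-0.996, -0.086, 0.01], [-0.086, 0.996, 0.004], [-0.01, 0.003, -1.0]]
contact_force: [0.4, 0.1, -0.2]
width: 0.019
grasp_force: 79.1
```

Call:
carry_out(jaw=[0.01, 0.01], linear=[[0, 0, 0], [0, 0, 0]], rot=[[0, 0, 0], [0, 0, 0]])

```text
t: 4.1
ee_pos: [0.6252, 0.288, 0.242]
tcp_rot: [[-0.996, -0.086, -0.005], [-0.086, 0.996, -0.002], [0.005, -0.001, -1.0]]
contact_force: [0.0, -0.5, -2.0]
width: 0.0191
grasp_force: 79.1
```

```bash
python3 - <<'E'
from m import *
import pickle
s=observe();D={"s":s}
for n in("wrist","scene","top"):D[n]=capture(n)
D["s2"]=observe()
pickle.dump(D,open("l1.pkl","wb"))
print(s["ee_pos"],D["s2"]["ee_pos"],s["tcp_rot"].round(4).tolist(),s["contact_force"],s["width"],s["grasp_force"])
c=D["wrist"]
tip=s["ee_pos"]+s["tcp_rot"]@[0,0,.106]
for n in("scene","top"): print(n,proj(D[n],tip))
print("w",proj(c,tip,s))
u,v=map(int,proj(D["scene"],tip-[0,0,-.03]))
a=cv2.resize(D["scene"]["img"][v-45:v+45,u-50:u+50],(400,360),interpolation=cv2.INTER_CUBIC)
u,v=map(int,proj(c,tip,s));b=cv2.resize(c["img"][max(v-60,0):,:][:180,220:420],(400,360))
cv2.imwrite("pics/l1.png",np.hstack([a,b])[:,:,::-1]);print(u,v,max(v-60,0))
E
```

```text
[0.62520495 0.28797244 0.24198857] [0.62537041 0.28801232 0.24241184] [[-0.9963, -0.0861, -0.005], [-0.0861, 0.9963, -0.0017], [0.0052, -0.0013, -1.0]] [ 0.02377334 -0.52099771 -2.04810481] 0.019072611083305158 79.08813714981079
scene [351.69577977 176.7955876 ]
top [327.14838387 157.38127537]
w [318.17865351 206.92673437]
318 206 146
```

View pics/l1.png

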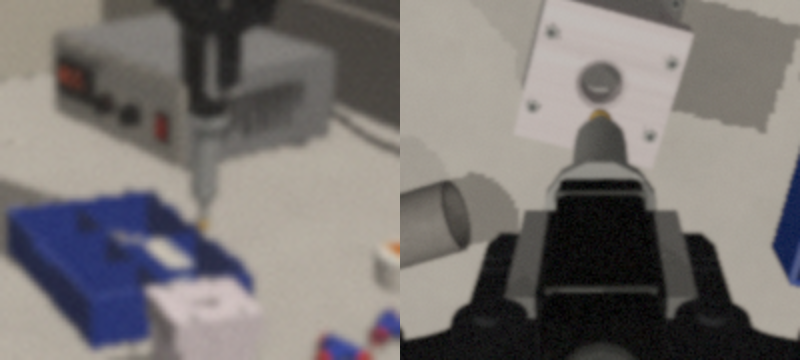

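The probe is held and clear of the stand: the scene crop shows the tip at (203,225). In the wrist crop the brass tip is at (599,115), slightly above the predicted position, so I'll measure the tip's offset in the tool frame.

```bash
cat > tip.py <<'E'
from m import *
def tiptool(c,ztip=.107):
    """ball centre & barrel-nose centreline points, in tool frame"""
    im=c["img"].astype(int);h=cv2.cvtColor(c["img"],cv2.COLOR_RGB2HSV)
    T=np.array(c["T_tool_cam"])
    def tz(uv,z):
        d=T[:3,:3]@np.linalg.inv(K(c))@[uv[0],uv[1],1];o=T[:3,3];return o+d*(z-o[2])/d[2]
    m=cv2.inRange(h,(8,90,50),(30,255,255));m[:180]=0;m[260:]=0;m[:,:295]=0;m[:,345:]=0
    ys,xs=np.nonzero(m)
    return m,tz,xs,ys
E
python3 - <<'E'
from tip import *
import pickle
D=pickle.load(open("l1.pkl","rb"));c=D["wrist"]
m,tz,xs,ys=tiptool(c);print(len(xs),xs.min(),xs.max(),ys.min(),ys.max(),xs.mean(),ys.mean())
T=np.linalg.inv(np.array(c["T_tool_cam"]))
def pt(p):
    q=K(c)@(T[:3,:3]@np.array(p)+T[:3,3]);return q[:2]/q[2]
for dx in(0,.002,.004):
    p0=pt((dx,0,.103));print(dx,"ball c",p0,"noseC",pt((dx,0,.087)), "nose top edge",pt((dx+.008,0,.087)),"collar+x",pt((dx+.014,0,.037)))
g=cv2.cvtColor(c["img"],cv2.COLOR_RGB2GRAY)
print(c["img"][192:226:2,319]); 
for v in(212,220,226): print(v,g[v,296:346])
E
```

```text
20 316 323 201 204 319.3 202.55
0 ball c [318.15665708 208.35190186] noseC [318.02995331 216.56115019] nose top edge [318.0002697  204.46683764] collar+x [317.41492456 224.92095084]
0.002 ball c [318.15007833 205.52187526] noseC [318.02259182 213.56178006] nose top edge [317.9927487  201.40247747] collar+x [317.40323451 221.05530134]
0.004 ball c [318.14346661 202.67766383] noseC [318.01519093 210.54635763] nose top edge [317.98518701 198.32153973] collar+x [317.39146315 217.16276674]
[[107 101  96]
 [ 88  80  79]
 [ 97  90  87]
 [150 140 137]
 [141 128 117]
 [130 106  59]
 [ 99  89  77]
 [ 82  81  75]
 [ 81  80  77]
 [ 81  81  76]
 [ 80  78  75]
 [ 80  80  76]
 [ 77  73  71]
 [ 75  75  70]
 [ 78  77  72]
 [ 79  76  69]
 [ 74  73  72]]
212 [184 181 182 182 181 183 183 181 183 183 180 175 153 116  96  94  95  92
  88  88  87  82  81  78  79  77  69  70  69  70  62  64  66  68  82 120
 160 178 183 184 182 184 183 182 179 169 153 150 149 142]
220 [168 166 167 169 169 170 169 171 171 172 156 125  98  96  97  93  91  89
  86  87  83  83  80  77  72  71  75  73  65  69  67  63  67  66  66  65
  95 143 173 180 180 180 182 181 180 179 179 180 180 181]
226 [166 168 165 166 168 167 166 167 166 155 133 103  93  87  89  91  93  98
  98  91  96  93  91  90  91  92  88  87  85  88  86  76  72  72  72  69
  75 111 152 175 178 181 180 183 182 181 182 183 182 181]
```

Call:
carry_out(jaw=[0.01, 0.01, 0.01, 0.01, 0.01], linear=[[0.025, 0.012, 0], [0.04, 0.02, 0], [0.04, 0.02, 0], [0.028, 0.014, 0], [0.0123, 0.0058, 0]], rot=[[0, 0, 0], [0, 0, 0], [0, 0, 0], [0, 0, 0], [0, 0, 0]])

```text
t: 4.75
ee_pos: [0.4723, 0.3483, 0.2447]
tcp_rot: [[-0.996, -0.089, -0.002], [-0.089, 0.996, -0.0], [0.002, -0.0, -1.0]]
contact_force: [-0.2, 0.3, -1.0]
width: 0.0193
grasp_force: 79.0
```

Call:
carry_out(jaw=[0.01, 0.01, 0.01, 0.01, 0.01], linear=[[0, 0, 0], [0, 0, 0], [0, 0, 0], [0, 0, 0], [0, 0, 0]], rot=[[0, 0, 0], [0, 0, 0], [0, 0, 0], [0, 0, 0], [0, 0, 0]])

```text
t: 5.25
ee_pos: [0.4761, 0.3468, 0.2449]
tcp_rot: [[-0.996, -0.085, -0.0], [-0.085, 0.996, -0.0], [0.0, -0.0, -1.0]]
contact_force: [-0.9, -0.0, -0.5]
width: 0.0192
grasp_force: 79.0
```

```bash
python3 - <<'E'
from m import *
import pickle
s=observe();c=capture("wrist");s2=observe();pickle.dump((s,c),open("w4.pkl","wb"))
R=s["tcp_rot"];print(s["t"],s["ee_pos"],s2["ee_pos"],R.round(4).tolist(),s["contact_force"])
uv=proj(c,(.474,.347,.054),s);print("pl exp",uv)
g,m,cs,cv=blob(c["img"],uv,30,145,255)
for k in cs:
    if 3000<cv2.contourArea(k)<30000:
        e=cv2.fitEllipse(cv2.convexHull(k));p=cv(e[0]);print("pl",p,np.array(e[1])/4,onz(c,p,.054,s))
uv=proj(c,(.446,.240,.062),s);print("ring exp",uv)
r=ring(c,uv);print(r,tri([ray(c,r[0],s),ray(pickle.load(open('d0.pkl','rb'))['top'],(349.9,239.5))]),onz(c,r[0],.0617,s))
uvp=proj(c,(.440,.230,.056),s)
try:
    C,A=plate(c,uvp,130,70);print(C.round(1).tolist(),A)
    for o in pnp(c,C,s):print(o)
except Exception as e:print(e)
cv2.imwrite("pics/w4.png",cv2.resize(c["img"][:,:,::-1],(800,500)))
E
```

```text
5.25 [0.47608299 0.34678878 0.24494323] [0.47593939 0.34687836 0.24505644] [[-0.9964, -0.0846, -0.0003], [-0.0846, 0.9964, -0.0003], [0.0003, -0.0003, -1.0]] [-0.92560416 -0.04891607 -0.49933144]
pl exp [319.12222372 174.81766567]
pl [319.52139664 174.92824554] [29.2466011  29.88692665] [0.47407168 0.34736732 0.054     ]
ring exp [196.3959047  134.69105787]
(array([197.51567078, 135.55726051]), array([18.48081398, 20.27894211])) [0.44606151 0.24000325 0.06033394] [0.44670119 0.2408376  0.0617    ]
[[164.0, 87.5], [229.8, 101.9], [213.5, 163.8], [144.2, 149.3]] 4285.71875
(array([0.43908489, 0.23160791, 0.05719917]), array([-0.49175336,  0.05266606,  0.86914033]), array([0.09897732]))
(array([0.44064708, 0.23310278, 0.05824299]), array([0.27561208, 0.53249282, 0.8003058 ]), array([1.87928034]))
```

View pics/w4.png

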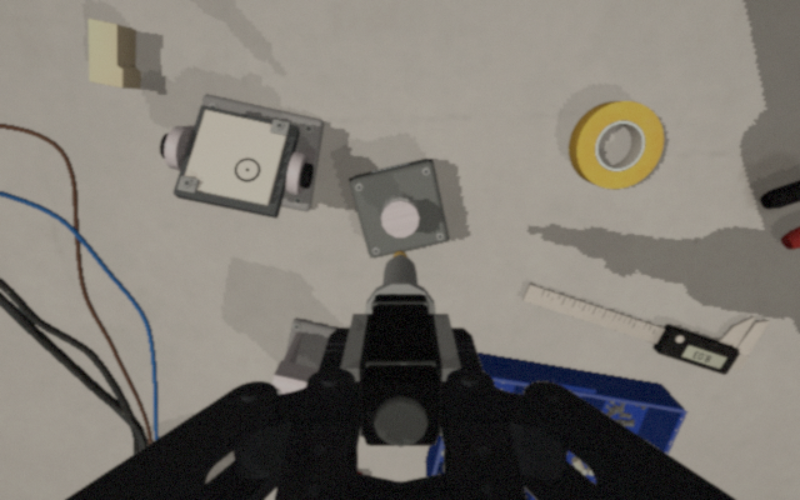

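In this view the plunger head is at (400,217), in line with the tip at (400,252). The ring is at (247,170), and the plate normal agrees with the earlier view (tilt about 29.5°). Now pressing down on the plunger.

Call:
carry_out(jaw=[0.01, 0.01, 0.01, 0.01, 0.01], linear=[[0.0013, 0, 0.015], [0, 0, 0.03], [0, 0, 0.02], [0, 0, 0.01], [0, 0, 0]], rot=[[0, 0, 0], [0, 0, 0], [0, 0, 0], [0, 0, 0], [0, 0, 0]])

```text
t: 5.8
ee_pos: [0.4727, 0.3465, 0.1675]
tcp_rot: [[-0.996, -0.086, -0.004], [-0.086, 0.996, -0.003], [0.005, -0.002, -1.0]]
contact_force: [-0.5, 0.6, -1.1]
width: 0.019
grasp_force: 79.1
```

Call:
carry_out(jaw=[0.01, 0.01, 0.01, 0.01, 0.01], linear=[[0, 0, 0], [0, 0, 0], [0, 0, 0.004], [0, 0, 0], [0, 0, 0]], rot=[[0, 0, 0], [0, 0, 0], [0, 0, 0], [0, 0, 0], [0, 0, 0]])

```text
t: 6.3
ee_pos: [0.4739, 0.3472, 0.1666]
tcp_rot: [[-0.996, -0.086, 0.0], [-0.086, 0.996, 0.0], [-0.0, 0.0, -1.0]]
contact_force: [-0.3, -0.7, 0.1]
width: 0.0193
grasp_force: 79.1
```

Call:
carry_out(jaw=[0.01, 0.01, 0.01, 0.01, 0.01], linear=[[0, 0, 0.005], [0, 0, 0.005], [0, 0, 0.004], [0, 0, 0.0025], [0, 0, 0]], rot=[[0, 0, 0], [0, 0, 0], [0, 0, 0], [0, 0, 0], [0, 0, 0]])

```text
t: 6.8
ee_pos: [0.4742, 0.3474, 0.1499]
tcp_rot: [[-0.996, -0.086, 0.001], [-0.086, 0.996, 0.001], [-0.001, 0.001, -1.0]]
contact_force: [0.6, 0.3, 1.4]
width: 0.0193
grasp_force: 79.5
```

Call:
carry_out(jaw=[0.01, 0.01, 0.01], linear=[[0, 0, 0], [0, 0, 0], [0, 0, 0]], rot=[[0, 0, 0], [0, 0, 0], [0, 0, 0]])

```text
t: 7.1
ee_pos: [0.4741, 0.3474, 0.1502]
tcp_rot: [[-0.996, -0.086, 0.001], [-0.086, 0.996, 0.001], [-0.001, 0.001, -1.0]]
contact_force: [1.2, 0.6, -0.1]
width: 0.019
grasp_force: 79.5
```

Call:
carry_out(jaw=[0.01], linear=[[0, 0, 0.002]], rot=[[0, 0, 0]])

```text
t: 7.2
ee_pos: [0.4741, 0.3474, 0.1484]
tcp_rot: [[-0.996, -0.086, 0.001], [-0.086, 0.996, 0.001], [-0.001, 0.001, -1.0]]
contact_force: [1.0, 1.1, 2.3]
width: 0.0193
grasp_force: 79.5
```

Call:
carry_out(jaw=[0.01, 0.01], linear=[[0, 0, 0], [0, 0, 0]], rot=[[0, 0, 0], [0, 0, 0]])

```text
t: 7.4
ee_pos: [0.4741, 0.3473, 0.1481]
tcp_rot: [[-0.996, -0.086, 0.001], [-0.086, 0.996, 0.0], [-0.001, 0.0, -1.0]]
contact_force: [1.5, 0.6, 2.5]
width: 0.019
grasp_force: 79.6
```

Call:
carry_out(jaw=[0.01, 0.01], linear=[[0, 0, 0.002], [0, 0, 0]], rot=[[0, 0, 0], [0, 0, 0]])

```text
t: 7.6
ee_pos: [0.4741, 0.3474, 0.1459]
tcp_rot: [[-0.996, -0.086, 0.001], [-0.086, 0.996, 0.0], [-0.001, 0.0, -1.0]]
contact_force: [1.2, 1.5, 3.4]
width: 0.0188
grasp_force: 79.7
```

```bash
cat > avg.py <<'E'
from m import *
def avg(n=10,cam="scene"):
    F=[];P=[];R=[]
    for _ in range(n):
        c=capture(cam);s=observe();F.append(s["contact_force"]);P.append(s["ee_pos"]);R.append(s["tcp_rot"])
    F=np.array(F);print("t",s["t"],"F",F.mean(0).round(2),"sem",(F.std(0)/np.sqrt(n)).round(2),"P",np.mean(P,0).round(5),"maxdev mm",(1e3*np.ptp(P,axis=0)).round(2));return F.mean(0),np.mean(P,0),np.mean(R,0),c,s
E
python3 -c "
from avg import *
avg(12)"
```

```text
t 8.2 F [1.77 1.3  2.6 ] sem [0.18 0.16 0.13] P [0.47406 0.34734 0.14603] maxdev mm [0.09 0.07 0.17]
```

Call:
carry_out(jaw=[0.01, 0.01, 0.01], linear=[[0, 0, 0.0008], [0, 0, 0], [0, 0, 0]], rot=[[0, 0, 0], [0, 0, 0], [0, 0, 0]])

```text
t: 8.5
ee_pos: [0.474, 0.3473, 0.1452]
tcp_rot: [[-0.996, -0.086, 0.0], [-0.086, 0.996, 0.0], [-0.0, 0.0, -1.0]]
contact_force: [2.8, 1.3, 2.6]
width: 0.0192
grasp_force: 79.7
```

```bash
python3 -c "
from avg import *
avg(12)"
```

```text
t 9.1 F [2.18 1.86 3.25] sem [0.17 0.12 0.12] P [0.47394 0.34724 0.14511] maxdev mm [0.24 0.2  0.18]
```

Call:
carry_out(jaw=[0.01, 0.01, 0.01, 0.01, 0.01], linear=[[0, 0, -0.008], [0, 0, -0.02], [0, 0, -0.03], [0, 0, -0.03], [0, 0, 0]], rot=[[0, 0, 0], [0, 0, 0], [0, 0, 0], [0, 0, 0], [0, 0, 0]])

```text
t: 9.6
ee_pos: [0.4744, 0.3474, 0.2373]
tcp_rot: [[-0.996, -0.086, 0.004], [-0.086, 0.996, 0.002], [-0.004, 0.002, -1.0]]
contact_force: [0.6, 0.8, -0.3]
width: 0.0188
grasp_force: 79.2
```

Call:
carry_out(jaw=[0.01, 0.01, 0.01, 0.01], linear=[[0, 0, 0], [0, 0, 0], [0, 0, 0], [0, 0, 0]], rot=[[0, 0, 0], [0, 0, 0], [0, 0, 0], [0, 0, 0]])

```text
t: 10.0
ee_pos: [0.4732, 0.3468, 0.2312]
tcp_rot: [[-0.996, -0.086, -0.003], [-0.086, 0.996, -0.002], [0.003, -0.002, -1.0]]
contact_force: [0.5, 0.1, -1.2]
width: 0.019
grasp_force: 79.2
```

```bash
python3 - <<'E'
from avg import *
import pickle
F,P,R,c,s=avg(12,"wrist");pickle.dump((s,c),open("w5.pkl","wb"));print(R.round(4).tolist(),s["qpos"].round(3))
n=np.array([-.4905,.0535,.870]);n/=np.linalg.norm(n)
S=np.array([.4464,.2406,.0615]);Z=-n
Rc=s["tcp_rot"]
# shortest rotation taking tool z to -n, in tool axes
a=np.cross(Rc[:,2],Z);ang=np.arcsin(np.linalg.norm(a));rv=Rc.T@(a/np.linalg.norm(a))*np.degrees(ang)
R1=Rc@cv2.Rodrigues(np.radians(rv))[0]
print("rot tool deg",rv.round(2))
for h in(.0,.03,.05):
    T=S+n*h-R1@[.0007,0,.107];print(h,"TCP",T.round(4),"shift tool now",(Rc.T@(T-P)).round(4))
E
```

```text
t 10.6 F [-0.13  0.1  -0.93] sem [0.11 0.12 0.15] P [0.47379 0.34715 0.23276] maxdev mm [0.48 0.36 1.53]
[[-0.9963, -0.086, -0.0004], [-0.086, 0.9963, -0.0002], [0.0005, -0.0002, -1.0]] [ 0.536  0.174  1.304  0.     1.663 -1.121]
rot tool deg [  5.73 -28.99  -0.  ]
0.0 TCP [0.3945 0.2464 0.1549] shift tool now [ 0.0877 -0.0936  0.0778]
0.03 TCP [0.3798 0.248  0.181 ] shift tool now [ 0.1022 -0.0907  0.0517]
0.05 TCP [0.37   0.2491 0.1984] shift tool now [ 0.1118 -0.0888  0.0343]
```

The plunger saw about 4.2 N (3.25 plus a 0.93 baseline), so it reached its stop and has been released. Moving to the plate's normal line.

Call:
carry_out(jaw=[0.01, 0.01, 0.01, 0.01, 0.01], linear=[[0.02, -0.013, 0], [0.034, -0.022, 0], [0.034, -0.022, 0], [0.028, -0.018, 0], [0.0152, -0.0099, 0]], rot=[[0, 0, 0], [0, 0, 0], [0, 0, 0], [0, 0, 0], [0, 0, 0]])

```text
t: 11.1
ee_pos: [0.3486, 0.2501, 0.2333]
tcp_rot: [[-0.996, -0.086, 0.0], [-0.086, 0.996, 0.0], [-0.0, 0.0, -1.0]]
contact_force: [-0.1, 0.0, -1.7]
width: 0.0189
grasp_force: 79.0
```

Call:
carry_out(jaw=[0.01, 0.01, 0.01, 0.01, 0.01], linear=[[0, 0, 0], [0, 0, 0], [0, 0, 0], [0, 0, 0], [0, 0, 0]], rot=[[1.0, -5.0, 0], [1.4, -7.0, 0], [1.4, -7.0, 0], [1.2, -6.0, 0], [0.73, -4.0, 0]])

```text
t: 11.6
ee_pos: [0.3495, 0.2513, 0.2332]
tcp_rot: [[-0.868, -0.062, 0.493], [-0.101, 0.994, -0.052], [-0.487, -0.095, -0.868]]
contact_force: [0.1, 0.6, -0.4]
width: 0.0191
grasp_force: 79.1
```

Call:
carry_out(jaw=[0.01, 0.01, 0.01, 0.01, 0.01], linear=[[0, 0, 0.01], [0, 0, 0.02], [0, 0, 0.01], [0, 0, 0], [0, 0, 0]], rot=[[0, 0, 0], [0, 0, 0], [0, 0, 0], [0, 0, 0], [0, 0, 0]])

```text
t: 12.1
ee_pos: [0.3705, 0.2489, 0.1982]
tcp_rot: [[-0.87, -0.06, 0.49], [-0.099, 0.994, -0.054], [-0.483, -0.096, -0.87]]
contact_force: [0.4, -0.1, -1.3]
width: 0.0191
grasp_force: 79.2
```

```bash
python3 - <<'E'
from avg import *
import pickle
F,P,R,c,s=avg(6,"wrist");pickle.dump((s,c),open("w6.pkl","wb"));print(R.round(4).tolist(),s["qpos"].round(3))
R=s["tcp_rot"];n=np.array([-.4905,.0535,.870]);n/=np.linalg.norm(n);S=np.array([.4464,.2406,.0615])
print("ang err",np.degrees(np.arccos(-R[:,2]@n)),"spot in tool",(R.T@(S-P)).round(4))
uv=proj(c,S,s);print("ring exp",uv)
try:
    r=ring(c,uv);o,d=ray(c,r[0],s);p=o+d*((S-o)@n)/(d@n);print("ring",r,p,"tool",R.T@(p-s["ee_pos"]))
except Exception as e:print(e)
cv2.imwrite("pics/w6.png",cv2.resize(c["img"][40:340,120:520,::-1],(800,600)))
E
```

```text
t 12.4 F [-0.17  0.08 -0.95] sem [0.17 0.15 0.11] P [0.37045 0.24937 0.19904] maxdev mm [0.38 0.28 0.39]
[[-0.869, -0.0608, 0.4911], [-0.0995, 0.9936, -0.053], [-0.4847, -0.0949, -0.8695]] [ 0.716 -0.362  1.943 -0.396  1.219 -0.867]
ang err 0.06173587003505379 spot in tool [ 0.0016 -0.0003  0.1574]
ring exp [318.14334761 184.96224758]
ring (array([318.50102234, 185.73997116]), array([18.9878273 , 19.25046349])) [0.44695281 0.24095376 0.06178992] tool [ 6.45547566e-04 -9.81099472e-05  1.57345029e-01]
```

View pics/w6.png

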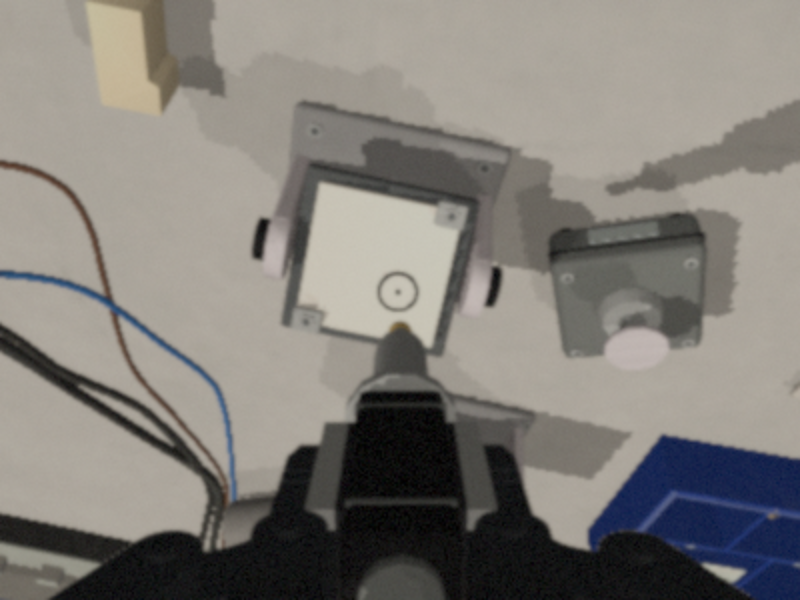

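The crop (2×, offset 120,40) shows the ring at (397,291) in line with the tip at (400,325) and the barrel axis, with the plunger back up at (636,348). I'll check the plate normal once more from here.

```bash
python3 - <<'E'
from m import *
import pickle
s,c=pickle.load(open("w6.pkl","rb"));R=s["tcp_rot"]
# plate edges by hand-seeded line fits (crop px /2 + offset)
f=lambda p:(np.array(p,float)+.5)/2-.5+[120,40]
g=cv2.cvtColor(c["img"],cv2.COLOR_RGB2GRAY).astype(np.float32)
def edge(a,b):
    a,b=f(a),f(b);d=(b-a)/np.linalg.norm(b-a);n=np.array([-d[1],d[0]]);Q=[]
    for t in np.linspace(0,1,40):
        k=np.arange(-4,4.01,.1);L=(a+t*(b-a))+k[:,None]*n
        v=cv2.remap(g,L[:,0].astype(np.float32)[None],L[:,1].astype(np.float32)[None],cv2.INTER_LINEAR).ravel()
        Q.append(L[np.argmax(abs(np.convolve(v,np.r_[np.ones(8),-np.ones(8)],"valid")))+7])
    vx,vy,x,y=cv2.fitLine(np.array(Q,np.float32),cv2.DIST_HUBER,0,.01,.01).ravel();return np.cross([x,y,1],[x+vx,y+vy,1])
L=[edge((330,184),(430,204)),edge((466,240),(441,335)),edge((425,347),(415,346)) if 0 else edge((325,327),(372,338)),edge((303,300),(317,195))]
C=[];
for i in range(4):
    z=np.cross(L[i-1],L[i]);C.append(z[:2]/z[2])
C=np.array(C);print(((C-[120,40])*2).round(1).tolist())
for o in pnp(c,C,s):
    print(o,"ang to tool deg",np.degrees(np.arccos(-R[:,2]@o[1])))
E
```

```text
[[317.8, 180.0], [466.2, 211.4], [430.5, 347.5], [292.9, 319.9]]
(array([0.43569691, 0.23225539, 0.06074588]), array([-0.45602098,  0.09148229,  0.88525468]), array([0.20170409])) ang to tool deg 3.1280336644775435
(array([0.43402801, 0.23211907, 0.06031852]), array([-0.85231175,  0.02581916,  0.52239645]), array([1.54052917])) ang to tool deg 29.05233153498764
```

Call:
carry_out(jaw=[0.01, 0.01, 0.01, 0.01, 0.01], linear=[[0, 0, 0.012], [0, 0, 0.015], [0, 0, 0.009], [0, 0, 0.004], [0, 0, 0]], rot=[[0, 0, 0], [0, 0, 0], [0, 0, 0], [0, 0, 0], [0, 0, 0]])

```text
t: 12.9
ee_pos: [0.3896, 0.2466, 0.1624]
tcp_rot: [[-0.87, -0.061, 0.489], [-0.1, 0.993, -0.055], [-0.483, -0.097, -0.87]]
contact_force: [-0.7, 0.0, -0.0]
width: 0.0191
grasp_force: 79.2
```

Call:
carry_out(jaw=[0.01, 0.01, 0.01], linear=[[0, 0, 0], [0, 0, 0], [0, 0, 0]], rot=[[0, 0, 0], [0, 0, 0], [0, 0, 0]])

```text
t: 13.2
ee_pos: [0.3898, 0.2473, 0.1641]
tcp_rot: [[-0.869, -0.061, 0.491], [-0.1, 0.994, -0.053], [-0.485, -0.095, -0.869]]
contact_force: [0.2, 0.2, -1.3]
width: 0.0192
grasp_force: 79.2
```

```bash
python3 - <<'E'
from avg import *
import pickle
F,P,R,c,s=avg(6,"wrist");pickle.dump((s,c),open("w7.pkl","wb"));print(R.round(4).tolist())
S=np.array([.44695,.24095,.0618]);print("spot in tool",(R.T@(S-P)).round(4))
cv2.imwrite("pics/w7.png",cv2.resize(c["img"][140:290,220:420,::-1],(800,600),interpolation=cv2.INTER_CUBIC))
E
```

```text
t 13.5 F [-0.15  0.2  -1.19] sem [0.08 0.21 0.14] P [0.38974 0.24719 0.16377] maxdev mm [0.09 0.18 0.46]
[[-0.8691, -0.0613, 0.4909], [-0.1001, 0.9936, -0.0531], [-0.4845, -0.0953, -0.8696]]
spot in tool [0.0003 0.     0.1171]
```

View pics/w7.png

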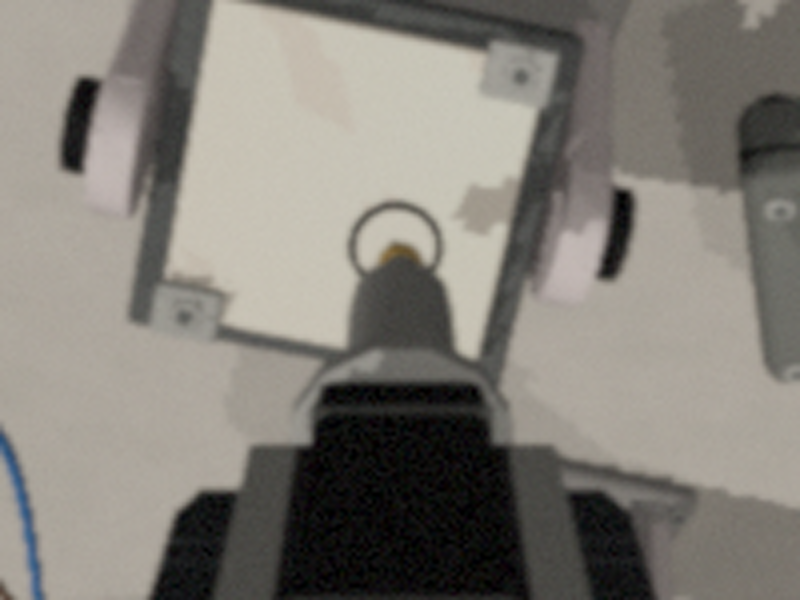

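The close crop (4×, offset 220,140) shows the ring at (396,243) and the brass tip at (400,248) about to enter it. The last normal estimate differs by 3°, so I'll triangulate the plate corners across all views before pressing.

```bash
python3 - <<'E'
from m import *
import pickle
D=pickle.load(open("d0.pkl","rb"));V={"top":(D["top"],None)}
for k in("w1","w4","w6"):
    s,c=pickle.load(open(k+".pkl","rb"));V[k]=(c,s)
def corners(c,seed):
    g=cv2.cvtColor(c["img"],cv2.COLOR_RGB2GRAY).astype(np.float32);L=[]
    for i in range(4):
        a,b=seed[i],seed[(i+1)%4];d=(b-a)/np.linalg.norm(b-a);n=np.array([-d[1],d[0]]);Q=[]
        for t in np.linspace(.25,.75,50):
            k=np.arange(-2.5,2.51,.1);P=(a+t*(b-a))+k[:,None]*n
            v=cv2.remap(g,P[:,0].astype(np.float32)[None],P[:,1].astype(np.float32)[None],cv2.INTER_LINEAR).ravel()
            e=abs(np.convolve(v,np.r_[np.ones(8),-np.ones(8)],"valid"));Q.append(P[np.argmax(e)]+n*.75)
        Q=np.array(Q);vx,vy,x,y=cv2.fitLine(Q.astype(np.float32),cv2.DIST_HUBER,0,.01,.01).ravel();L.append(np.cross([x,y,1],[x+vx,y+vy,1]))
    C=[]
    for i in range(4):
        z=np.cross(L[i-1],L[i]);C.append(z[:2]/z[2])
    return np.array(C)
C1=np.array([[256.04,175.29],[268.99,234.27],[209.78,250.29],[199.48,191.64]])
c,s=V["w1"];Rn=np.array([-.4905,.0535,.87]);S=np.array([.4464,.2406,.0615])
W=[]
for p in C1:
    o,d=ray(c,p,s);W.append(o+d*((S-o)@Rn)/(d@Rn))
seed={k:np.array([proj(c,p,s) for p in W]) for k,(c,s) in V.items()}
Cs={k:corners(V[k][0],seed[k]) for k in V}
# w6 seeds refined twice
for k in V:print(k,(Cs[k]-seed[k]).round(1).tolist(),[ (np.degrees(np.arcsin(np.hypot(*o[1][:2]))).round(1),np.degrees(np.arctan2(-o[1][1],-o[1][0])).round(1)) for o in pnp(V[k][0],Cs[k],V[k][1])[:1]])
for use in(("top","w1","w4","w6"),("w1","w4","w6"),("w1","w4"),("w4","w6"),("top","w4")):
    X=np.array([tri([ray(V[k][0],Cs[k][i],V[k][1]) for k in use]) for i in range(4)])
    u,sv,vt=np.linalg.svd(X-X.mean(0));n=vt[2]*np.sign(vt[2][2])
    e=[X[i]-X[i-1] for i in range(4)]
    print(use,"n",n.round(3),"tilt",np.degrees(np.arccos(n[2])).round(2),"yaw",np.degrees(np.arctan2(-n[1],-n[0])).round(2),"sides",[round(1e3*np.linalg.norm(q),1) for q in e],"res",round(1e3*sv[2],2),"elev of edges",[np.degrees(np.arcsin(q[2]/np.linalg.norm(q))).round(1) for q in e],"az",[np.degrees(np.arctan2(q[1],q[0])).round(1) for q in e])
E
```

```text
top [[1.1, 0.1], [-0.2, -0.3], [0.5, -0.0], [0.7, 0.3]] [(np.float64(29.0), np.float64(-16.7))]
w1 [[0.7, -0.7], [0.7, 0.2], [-0.6, 0.7], [-0.8, -0.4]] [(np.float64(30.3), np.float64(-8.0))]
w4 [[1.0, -0.4], [0.5, 0.8], [-1.0, 0.3], [-0.6, -0.7]] [(np.float64(30.1), np.float64(-7.3))]
w6 [[0.5, -1.4], [0.5, -0.1], [-0.8, 0.1], [-0.9, -1.3]] [(np.float64(29.5), np.float64(-6.4))]
('top', 'w1', 'w4', 'w6') n [-0.5    0.073  0.863] tilt 30.36 yaw -8.31 sides [np.float64(58.0), np.float64(58.8), np.float64(58.8), np.float64(58.5)] res 0.2 elev of edges [np.float64(-0.7), np.float64(30.5), np.float64(0.2), np.float64(-30.2)] az [np.float64(82.4), np.float64(-6.3), np.float64(-97.6), np.float64(172.8)]
('w1', 'w4', 'w6') n [-0.494  0.067  0.867] tilt 29.92 yaw -7.75 sides [np.float64(58.6), np.float64(58.6), np.float64(58.6), np.float64(58.5)] res 0.05 elev of edges [np.float64(-0.2), np.float64(29.9), np.float64(0.2), np.float64(-30.0)] az [np.float64(82.6), np.float64(-7.3), np.float64(-97.5), np.float64(172.6)]
('w1', 'w4') n [-0.482  0.065  0.874] tilt 29.09 yaw -7.73 sides [np.float64
[... 162 characters left out ...]
p.float64(82.9), np.float64(-8.2), np.float64(-98.1), np.float64(173.0)]
('w4', 'w6') n [-0.494  0.066  0.867] tilt 29.88 yaw -7.65 sides [np.float64(58.5), np.float64(58.6), np.float64(58.6), np.float64(58.4)] res 0.16 elev of edges [np.float64(-0.0), np.float64(29.7), np.float64(0.2), np.float64(-30.0)] az [np.float64(82.7), np.float64(-7.3), np.float64(-97.6), np.float64(172.6)]
('top', 'w4') n [-0.592  0.159  0.79 ] tilt 37.79 yaw -15.08 sides [np.float64(57.5), np.float64(67.2), np.float64(59.2), np.float64(59.4)] res 5.77 elev of edges [np.float64(-12.7), np.float64(41.8), np.float64(-1.1), np.float64(-31.6)] az [np.float64(81.8), np.float64(-3.1), np.float64(-97.5), np.float64(173.3)]
```

The three wrist views agree: the sides come out at 58.6 mm, the cross edges are level, tilt is 29.9° and yaw −7.6°. That needs a 0.75° correction before pressing.

Call:
carry_out(jaw=[0.01, 0.01, 0.01, 0.01, 0.01], linear=[[0, 0.0015, 0], [0, 0, 0.003], [0, 0, 0.004], [0, 0, 0.003], [0, 0, 0]], rot=[[0.73, -0.19, 0], [0, 0, 0], [0, 0, 0], [0, 0, 0], [0, 0, 0]])

```text
t: 14.0
ee_pos: [0.3945, 0.2477, 0.154]
tcp_rot: [[-0.868, -0.055, 0.493], [-0.1, 0.993, -0.066], [-0.486, -0.107, -0.867]]
contact_force: [-1.5, -0.1, 0.0]
width: 0.0192
grasp_force: 79.3
```

```bash
cat > chk.py <<'E'
from avg import *
F,P,R,c,s=avg(10,"wrist")
n=np.array([-.4945,.0655,.8668]);n/=np.linalg.norm(n);S=np.array([.44695,.24095,.0618])
print("Fn",n@(F-[-.1,.1,-.95]),"ang",np.degrees(np.arccos(min(1,-R[:,2]@n/np.linalg.norm(R[:,2])))),"spot in tool",(R.T@(S-P)).round(4))
E
python3 chk.py
```

```text
t 14.5 F [-0.07 -0.06 -1.28] sem [0.14 0.17 0.19] P [0.39458 0.24782 0.15462] maxdev mm [0.05 0.19 0.48]
Fn -0.31281263442191876 ang 0.03716522149215405 spot in tool [0.0004 0.0002 0.1068]
```

Just above contact, and square to within 0.04°. Pressing about 4 mm now, then checking the force.

Call:
carry_out(jaw=[0.01, 0.01, 0.01, 0.01, 0.01], linear=[[0, 0, 0.001], [0, 0, 0.0015], [0, 0, 0.0015], [0, 0, 0], [0, 0, 0]], rot=[[0, 0, 0], [0, 0, 0], [0, 0, 0], [0, 0, 0], [0, 0, 0]])

```text
t: 15.0
ee_pos: [0.3966, 0.2477, 0.1514]
tcp_rot: [[-0.868, -0.055, 0.494], [-0.1, 0.993, -0.066], [-0.487, -0.107, -0.867]]
contact_force: [-0.2, 0.8, 0.8]
width: 0.0192
grasp_force: 79.3
```

```bash
python3 chk.py
```

```text
t 15.5 F [-1.04  0.11  1.11] sem [0.1  0.1  0.15] P [0.3966  0.24769 0.15131] maxdev mm [0.05 0.03 0.12]
Fn 2.2483034749091493 ang 0.013272280683331665 spot in tool [6.000e-04 1.000e-04 1.029e-01]
```

Call:
carry_out(jaw=[0.01, 0.01, 0.01], linear=[[0, 0, 0.0012], [0, 0, 0], [0, 0, 0]], rot=[[0, 0, 0], [0, 0, 0], [0, 0, 0]])

```text
t: 15.8
ee_pos: [0.3972, 0.2476, 0.1502]
tcp_rot: [[-0.868, -0.055, 0.494], [-0.1, 0.993, -0.066], [-0.487, -0.107, -0.867]]
contact_force: [-1.3, 0.1, 0.9]
width: 0.0193
grasp_force: 79.3
```

```bash
python3 chk.py; python3 - <<'E'
from h import *
s=observe();c=capture("wrist");print(abs(s["qd"]).max())
cv2.imwrite("pics/w8.png",cv2.resize(c["img"][140:290,220:420,::-1],(800,600),interpolation=cv2.INTER_CUBIC))
E
```

```text
t 16.3 F [-1.01  0.26  1.33] sem [0.13 0.15 0.17] P [0.39718 0.24759 0.1502 ] maxdev mm [0.04 0.04 0.07]
Fn 2.4351983205836487 ang 0.0190038330969442 spot in tool [5.000e-04 1.000e-04 1.017e-01]
0.0013448144183196879
```

View pics/w8.png

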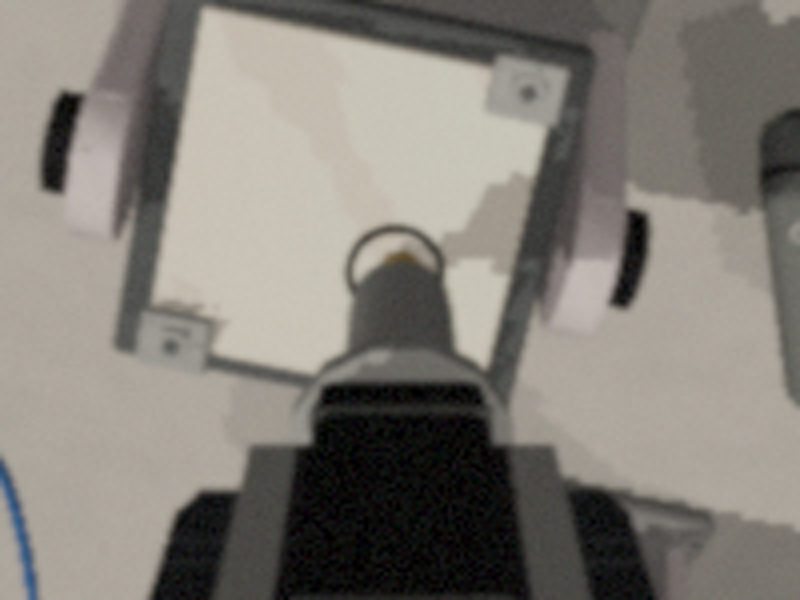

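The tip is inside the ring: ring centre (396,270), tip at (402,258) with its lower part hidden behind the barrel, consistent with the measured 0.2 mm offset. I'll add a final 0.3 mm, check, and hand in.

Call:
carry_out(jaw=[0.01, 0.01, 0.01, 0.01], linear=[[0, 0, 0.0003], [0, 0, 0], [0, 0, 0], [0, 0, 0]], rot=[[0, 0, 0], [0, 0, 0], [0, 0, 0], [0, 0, 0]])

```text
t: 16.75
ee_pos: [0.3973, 0.2475, 0.1499]
tcp_rot: [[-0.868, -0.055, 0.494], [-0.1, 0.993, -0.066], [-0.487, -0.107, -0.867]]
contact_force: [0.2, 0.0, 2.0]
width: 0.019
grasp_force: 79.3
```

```bash
python3 chk.py; python3 chk.py
```

```text
t 17.25 F [-0.77  0.57  1.57] sem [0.16 0.14 0.13] P [0.39731 0.24755 0.14991] maxdev mm [0.04 0.03 0.06]
Fn 2.54271499712373 ang 0.023434085835768892 spot in tool [5.000e-04 1.000e-04 1.013e-01]
t 17.75 F [-0.84  0.48  1.84] sem [0.19 0.16 0.11] P [0.3973  0.24754 0.14988] maxdev mm [0.02 0.05 0.07]
Fn 2.812444986543213 ang 0.026436020448034094 spot in tool [5.000e-04 1.000e-04 1.013e-01]
```

Force is about 2.7 N, which is roughly half travel, and the arm is steady. Handing in.

```bash
python3 -c "
from plant import finish_job
print(finish_job())"
```

```text
the job is handed in; nothing more can be done
None
```

I pressed the plunger to its stop (about 4.2 N) and released it, then handed in at about 17.8 s with the tip held still inside the ring, probe square to the plate and pressed about halfway in (about 2.7 N); no verdict came back.

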